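# Index the dispensing arm on by one hole

## Robot

A 6-joint arm with a two-finger parallel gripper is mounted at the origin on the work surface. World frame = base frame: x ahead of the robot, y to its left, z up, the work surface at z = 0. Lengths are in m, angles in rad, forces in N, time in s.
With the tool pointing down it reaches from about 0.35 to 0.85 m from the base axis. Payload 8.1 kg.
Tool frame: the origin (TCP) lies at the centre of the arm's flange, where the gripper is bolted on; the fingertips stand 186 mm ahead of it and the grasp point (between the pads) lies 167 mm ahead of it; z points along the fingers, y is the direction in which the jaws open and shut (so a half turn about z gives the same grasp; the last joint's range is limited). The gripper opens to 93 mm and grips with 3 to 60 N. Pads are 15 mm wide; open, the fingers measure 128 mm over their backs; the gripper's body (75 mm by 188 mm) begins 65 mm behind the grasp point.
Start: joints at [-1.235, 0.13, 1.488, -0, 1.523, -0.085], TCP at [0.245, -0.548, 0.405] pointing down, gripper open.
Joint ranges: [-2.96, 2.96], [-0.89, 2.26], [0.02, 2.5], [-1.34, 4.48], [0, 2.73], [-2.66, 2.66]. Speed limits (rad/s): [2.39, 2.39, 2.79, 3.14, 3.14, 3.14].

## Interface

Orientations are given as a rotation vector (axis times angle).
In Python, from plant import robot, viewer, order gives the robot as it stands.
- The arm moves only by the tool apply_moves, never from a script. Its argument "deltas" is a list of rows, each a list of 3 entries, a list of its own where there are three numbers: the finger opening in mm, from 0 to 93, then the shift along the tool's x, y, z in mm, then the turn about the tool's z in rad. In form: [[grip, [dx, dy, dz], yaw], ...]. A call has 1 to 5 rows; each row shifts and turns the commanded pose from where the row before left it, along the tool's axes as they then stand; what a row does not reach is not made up. A row lasts 1/8 s, in which the tool goes at most 62.5 mm and 10.7 degrees, less where a joint would pass 70% of its speed; a pose out of reach is approached as far as the arm can. A call is refused whole if a number of a shift passes 62.5 or a number of a turn 0.188, either way. A call with a gripper value outside its range is refused whole. The fingers move at their own pace and stop on an object; "grip_force" is the grip in N (left out, the last holds). Time passes only in rows, so rows that do not move let the fingers close. It gives the time, the measured TCP pose, the force and the opening at its end, in the units of the state.
- robot.read_state(): the state, without advancing time (a new reading comes with each control period).
- viewer.read_camera(name): name is "scene" or "top"; returns the picture (400x640x3 uint8, blue, green, red); there is no depth.
- viewer.get_calibration(name): a dict with "fx", "fy", "cx", "cy" (pixels), "R" (3x3) and "t" (3): a world point X has camera coordinates R X + t. Camera axes: x right, y down, z forward; pixel columns grow to the right and rows downward; lengths in m; the calibration is good to about 2 mm. A picture is of the moment at which its call begins. get_calibration takes no time and is no camera call.
- order.close_job(): hands the job in, once; it reports no verdict.
The state is a dict: "t": time; "q": joint angles; "dq": joint speeds; "joint_torque": joint torques, N m; "tool_pos": TCP position; "orientation": TCP orientation; "force": force on the tool from outside, world axes, zero at the start; "wrist_torque": the same for the moment, N m; "opening": finger opening in m.
Only numpy, scipy, OpenCV 4.12 (cv2) and the standard library are available. Lean on these libraries where they do the work, as an engineer would, in place of code of your own. Each camera call takes 0.05 s, during which the arm holds its last target. There are 200 camera calls.

## Task

The nozzle of the dispensing arm is locked over the middle cup, which is done; move it on by one hole so that it is locked over the other open cup, not over the capped jar. Hook a fingertip under the spring pin's pull ring and lift it gently without pinching it, swing the arm by the ring, and let the pin drop fully home in the next hole before taking the hand away. Leave the cups, the jar and everything else on the bench where they stand.

Things in the scene. Friction and masses are not known exactly. Their poses are not given: they have to be found in the camera images.
- stand: Fixed stand. Origin on the bench under the arm's hinge; x runs away from the robot, from the hinge to the middle cup, z up. On its foot lies an aluminium index plate (x -5 to 155, y +-100 mm, top 60 mm high) with five 11 mm holes on an arc of radius 130 mm about the hinge, 0.28 rad (36 mm) apart; the pin starts in the middle one.
- hinge_axis (a point): Point on the arm's upright hinge axis, 60 mm above the bench, at the robot's end of the arm. The white hub round it is 48 mm across and, with its bolt, 93 mm high.
- swing_arm (a joint): Arm angle about the upright hinge, rad: 0 at the middle hole, growing anticlockwise from above; holes at -0.56, -0.28, 0, 0.28, 0.56, stops at +-0.63. Friction under 0.15 N m keeps it where it is left while the pin is lifted; the pin locks it with about 0.012 rad of play. The arm is a white bar 28 mm wide, top 79 mm high, running 240 mm from the hinge past pin and ring to the nozzle.
- index_pin (a joint): Height of the 8 mm steel pin above its seat, m: 0 fully home in a hole, 0.010 when its tip rides on the plate between holes, upper stop 0.030. A spring pushes it down, about 4 N at 0 and 7 N at the top. It slides straight up in the arm, 130 mm from the hinge, and drops into a hole by itself when let down with the arm within 0.010 rad of it.
- pull_ring: Steel ring fixed on the pin: 50 mm inside, 62 outside, 6 mm wire. Origin: centre of its opening, 136 mm high (pin home), 151 mm from the hinge. z: axis of the opening, leaning 40 deg from upright towards the hinge and robot; x: away from the hinge and 40 deg up, to the top edge to hook under; y sideways. A finger along -z passes through. Nearest parts below: arm 79 mm, pin's bushing 93 mm high.
- nozzle_tip (a point): Lower end of the 8 mm steel nozzle under the grey 32 mm head (64 to 124 mm high) at the far end of the arm, 240 mm from the hinge, 54 mm above the bench.
- open_cup_rim (a point): Centre of the mouth of the white open cup that is to be served next, 40 mm across and 44 mm high, loose. It stands one hole to one side or the other of the middle cup; its place changes with the capped jar's.
- served_cup_rim (a point): Centre of the mouth of the like open cup that starts under the nozzle, loose, 44 mm high.
- capped_jar: White jar with a closed grey cap, 38 mm across and 44 mm high, loose; origin under its centre. It stands on the side of the middle cup away from the open cup.
- vial_left: Small amber capped vial, 28 mm across, 50 mm high, loose, left of the stand; origin under its centre.
- vial_right: The like vial to the right of the stand.
- petri_dish: Closed round dish, 90 mm across, 18 mm high, loose; origin under its centre.
- wash_bottle: White bottle, 72 mm across, 170 mm high, loose; origin under its centre.
- tip_box: Blue divided tray 90 x 120 x 50 mm, loose; origin under its centre.
There are look-alikes about, which are no part of the job. Leave any yellow look-alike of the part that bears open_cup_rim alone.

How it is judged:
On the way, in this order (a step that is already met when the one before it is completed fails the run):
1. the pin is lifted clear of the middle hole by its ring (value of joint index_pin above 0.0105 m and value of joint swing_arm between -0.15 and 0.15 rad and contact force between the fingers and pull_ring above 0.5 N), for 0.1 s.
2. the arm is swung, by the ring, over to the open cup's side ((value of joint swing_arm above 0.2 rad or value of joint swing_arm below -0.2 rad) and horizontal distance between nozzle_tip and open_cup_rim below 0.025 m and contact force between the fingers and pull_ring above 0.3 N), for 0.05 s.
3. the pin is fully home in the hole over the open cup (value of joint index_pin below 0.003 m and horizontal distance between nozzle_tip and open_cup_rim below 0.012 m), for 0.2 s.
At the end, for the whole second after the job is handed in: The pin is home (joint below 3 mm) in the hole one step from the middle, with the nozzle within 12 mm of the open cup's axis and the arm at rest; cups and jar within 12 mm of where they stood, other loose things within 20 mm (all of step 3 and velocity of joint swing_arm between -0.02 and 0.02 rad/s and distance of each of open_cup_rim, served_cup_rim, capped_jar from where it was at the start of the episode below 0.012 m and distance of each of vial_left, vial_right, petri_dish, wash_bottle, tip_box from where it was at the start of the episode below 0.02 m); the robot touches nothing.
It fails at once if the ring is pinched or wrenched (more than 30 N of finger force on it) (contact force between the fingers and pull_ring above 30 N).
It fails at once if a cup or the jar is shifted, lifted or tipped (12 mm) (distance of any of open_cup_rim, served_cup_rim, capped_jar from where it was at the start of the episode above 0.012 m).
It fails at once if another thing on the bench is shifted or lifted (20 mm) (distance of any of vial_left, vial_right, petri_dish, wash_bottle, tip_box from where it was at the start of the episode above 0.02 m).
It also fails if it takes over 48 s, if anything falls off the work surface, if the arm or the gripper's body presses on something with over 40 N, if the wrist force passes 120 N, or if a joint passes its speed limit or range.

## Working session

There is one attempt and no reset: what is moved stays moved. The work goes in short steps, Python scripts to look and compute and a tool call to move; the robot and the scene stay as the last step left them, time stands still between calls to the robot, and variables do not carry over. Pictures are saved under pics/ and viewed, about 8 in all and at most 12, crops included, and the job is handed in when it is done.

Besides the shell and the picture viewer there is one more tool, called after "Request:" as name(argument=value, ...) on one line, values as JSON. apply_moves: Moves the arm, as the interface text tells. Its arguments: {"type":"object","properties":{"deltas":{"type":"array"},"grip_force":{"type":"number"}},"required":["deltas"]}

```bash
mkdir -p pics; ls; cat > h.py <<'E'
import numpy as np, cv2
from plant import robot, viewer, order
def cal(n):
    c=viewer.get_calibration(n); return c,np.array(c['R']),np.array(c['t']).ravel()
def proj(n,X):
    c,R,t=cal(n); p=R@np.array(X,float)+t
    return np.array([c['fx']*p[0]/p[2]+c['cx'],c['fy']*p[1]/p[2]+c['cy']])
def onplane(n,u,v,z):
    c,R,t=cal(n); d=R.T@np.array([(u-c['cx'])/c['fx'],(v-c['cy'])/c['fy'],1]); o=-R.T@t
    return o+d*(z-o[2])/d[2]
E
python3 - <<'E'
from h import *
for n in('top','scene'):
    cv2.imwrite(f'pics/{n}0.png',viewer.read_camera(n)); c,R,t=cal(n); print(n,-R.T@t,R[2],c['fx'])
print(robot.read_state())
E
```

```text
pics
top [ 0.44255497 -0.10431089  1.16769002] [ 0.16900761 -0.00489668 -0.98560258] 415.3238859818572
scene [1.34558282 0.36998922 0.70779235] [-0.66755302 -0.47271807 -0.57524829] 444.9208411508909
{'t': 0.1, 'q': array([-1.23536165e+00,  1.31117181e-01,  1.48918464e+00, -2.52567182e-05,
        1.52302273e+00, -8.54046265e-02]), 'dq': array([ 7.60377562e-04, -2.35835936e-03, -2.18296314e-03,  7.53252812e-05,
       -1.17377451e-03,  1.18859147e-04]), 'joint_torque': array([ 1.03481503e-03, -5.61336565e+01, -4.93097734e+01,  7.70403701e-02,
        2.90884310e-02, -3.43788588e-05]), 'tool_pos': array([ 0.24505939, -0.54744089,  0.40376541]), 'orientation': array([-3.07062180e+00, -6.55829057e-01,  3.78324579e-04]), 'force': array([-0.41902004, -0.80010478,  0.40832321]), 'wrist_torque': array([-0.00694878,  0.07143989, -0.00980639]), 'opening': 0.09295666071810256}
```

View pics/top0.png

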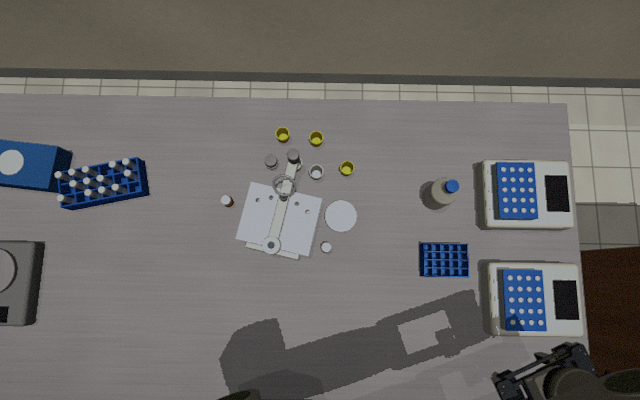

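View pics/scene0.png

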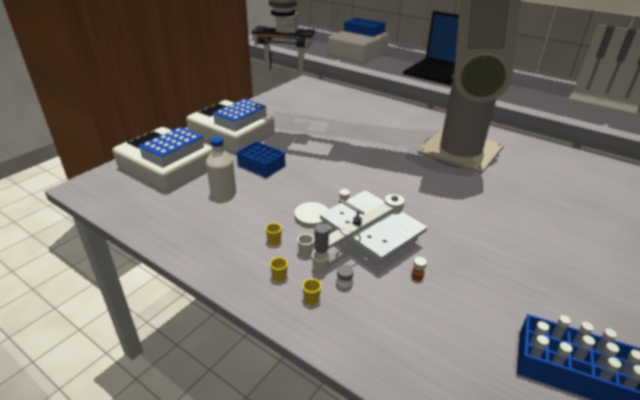

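Open cup is at top-view (316,172), so right of the arm. The capped jar is at (271,160), left. I'll crop the stand and the gripper next.

```bash
python3 - <<'E'
from h import *
a=cv2.imread('pics/top0.png'); b=cv2.imread('pics/scene0.png')
A=cv2.resize(a[120:270,220:370],(600,600),interpolation=cv2.INTER_CUBIC)
B=cv2.resize(b[10:60,240:320],(200,125),interpolation=cv2.INTER_CUBIC)
C=np.zeros((600,800,3),np.uint8); C[:,:600]=A; C[:125,600:]=B
C[150:350,600:]=cv2.resize(a[330:400,480:550],(200,200)); C[380:580,600:]=cv2.resize(b[180:280,300:400],(200,200)); 
cv2.imwrite('pics/c0.png',C)
E
```

```text
(no output)
```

View pics/c0.png

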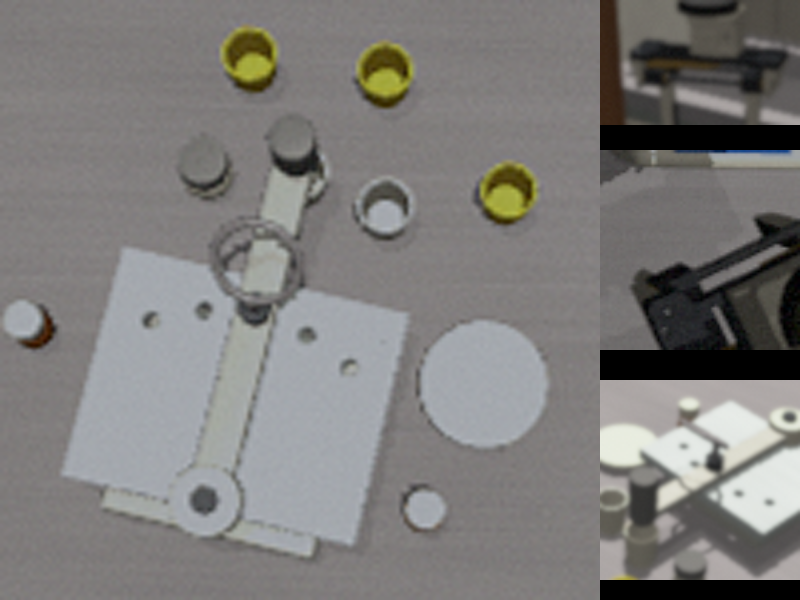

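```bash
python3 - <<'E'
from h import *
g=lambda u,v,z: onplane('top',220+(u-1.5)/4,120+(v-1.5)/4,z)[:2]
hub=g(204,499,.093); head=g(293,136,.124); ring=g(256,262,.136)
H=np.array([g(*p,.06) for p in((151,320),(204,310),(307,335),(349,367))])
# arc centre from holes with known R & angle
from scipy.optimize import least_squares
A=np.array([.56,.28,-.28,-.56])
f=lambda p:(p[:2]+.13*np.c_[np.cos(p[2]+A),np.sin(p[2]+A)]-H).ravel()
r=least_squares(f,[*hub,0]); print('holes fit',r.x,np.abs(r.fun).max())
d=head-hub; th=np.arctan2(d[1],d[0]); print('hub',hub,'head',head,np.linalg.norm(d),th)
d=ring-hub; print('ring',ring,np.linalg.norm(d),np.arctan2(d[1],d[0]))
cup=g(385,204,.044); jar=g(204,165,.044)
for n,p in(('cup',cup),('jar',jar)):
    d=p-r.x[:2]; print(n,p,np.linalg.norm(d),np.arctan2(d[1],d[0])-r.x[2])
# cross-check in scene
h=r.x[:2];t=r.x[2]; u=np.array([np.cos(t),np.sin(t)])
for q,z in((0,.093),(.24,.124),(.151,.136)): print(proj('scene',[*(h+q*u),z]),proj('top',[*(h+q*u),z]))
E
```

```text
holes fit [ 0.50763923  0.01045009 -0.22026999] 0.00026604037462099606
hub [0.5081732  0.01022233] head [ 0.7419514  -0.04277153] 0.23970939917206288 -0.22291704626914022
ring [ 0.65557234 -0.02213959] 0.15090990280026384 -0.21612384877753793
cup [ 0.71716938 -0.10315358] 0.23834571254037593 -0.2765518508736561
jar [0.74293399 0.02339936] 0.23565081026102294 0.27524876577581964
[395.52215884 196.5753317 ] [270.52940802 244.58170486]
[322.59096696 226.54711654] [292.57236121 153.66123934]
[352.85936942 205.82220218] [283.77733862 185.35240347]
```

Measurements agree with the spec: the hinge is at (0.508, 0.010), the arm heading is -0.221 rad, and the cup sits at -0.277, so the target is -0.28. First I turn the jaws to the radial direction.

Request:
apply_moves(deltas=[[30, [0, 0, 0], -0.185], [30, [0, 0, 0], -0.185], [30, [0, 0, 0], -0.185], [30, [0, 0, 0], -0.185], [30, [0, 0, 0], -0.185]], grip_force=5)

```text
t: 0.72
tool_pos: [0.2451, -0.5475, 0.4041]
orientation: [-2.45, -1.965, -0.001]
force: [0.3, -0.4, 0.2]
opening: 0.0472
```

```bash
cat >> h.py <<'E'
from scipy.spatial.transform import Rotation as Ro
HX=np.array([.508,.0104]); TH=-.221
def rep(rad,swing,ztip,verbose=1):
    s=robot.read_state(); R=Ro.from_rotvec(s['orientation']).as_matrix(); p=s['tool_pos']
    a=TH+swing; T=np.array([*(HX+rad*np.array([np.cos(a),np.sin(a)])),ztip+.186])
    d=R.T@(T-p)*1000; ya=np.arctan2(R[1,1],R[0,1])
    print('t',round(s['t'],2),'tip',np.round(p-[0,0,.186],4),'zdir',np.round(R[:,2],3),'F',np.round(s['force'],1),'op',round(s['opening']*1000,1))
    q=p[:2]-HX; print('polar rad %.1f ang %.3f'%(np.linalg.norm(q)*1000,np.arctan2(q[1],q[0])-TH))
    print('delta tool mm',np.round(d,1),'yaw about tool z',round(ya-a,4))
E
python3 -c "
from h import *
rep(.179,0,.219)"
```

```text
t 0.72 tip [ 0.2451 -0.5475  0.2181] zdir [-0.     0.001 -1.   ] F [ 0.3 -0.4  0.2] op 47.2
polar rad 616.8 ang -1.790
delta tool mm [ 6.013e+02  3.145e+02 -5.000e-01] yaw about tool z 0.0021
```

Request:
apply_moves(deltas=[[30, [30, 16, 0], 0], [30, [50, 26, 0], 0], [30, [50, 26, 0], 0], [30, [50, 26, 0], 0], [30, [50, 26, 0], 0]])

```text
t: 1.35
tool_pos: [0.4142, -0.3486, 0.4043]
orientation: [-2.457, -1.957, 0.0]
force: [0.4, -0.7, 1.4]
opening: 0.0302
```

Request:
apply_moves(deltas=[[30, [50, 26, 0], 0], [30, [50, 26, 0], 0], [30, [50, 26, 0], 0], [30, [50, 26, 0], 0], [30, [50, 26, 0], 0]])

```text
t: 1.98
tool_pos: [0.5968, -0.1339, 0.4043]
orientation: [-2.456, -1.958, 0.001]
force: [0.7, -0.7, 0.8]
opening: 0.0297
```

Request:
apply_moves(deltas=[[30, [50, 26, 0], 0], [30, [50, 26, 0], 0], [30, [20, 12, 0], 0], [30, [0, 0, 0], 0]])

```text
t: 2.48
tool_pos: [0.6856, -0.0311, 0.4035]
orientation: [-2.453, -1.96, 0.002]
force: [-0.0, -0.5, -0.4]
opening: 0.0299
```

```bash
python3 -c "
from h import *
rep(.179,0,.170)
a=viewer.read_camera('top');b=viewer.read_camera('scene')
C=np.zeros((400,800,3),np.uint8)
C[:]=np.hstack([cv2.resize(a[120:260,220:360],(400,400)),cv2.resize(b[120:260,290:430],(400,400))])
cv2.imwrite('pics/c1.png',C)"
```

```text
t 2.48 tip [ 0.6856 -0.0311  0.2175] zdir [-0.002  0.    -1.   ] F [-0.  -0.5 -0.4] op 29.9
polar rad 182.4 ang -0.009
delta tool mm [ 1.6 -3.3 47.5] yaw about tool z -0.0014
```

View pics/c1.png

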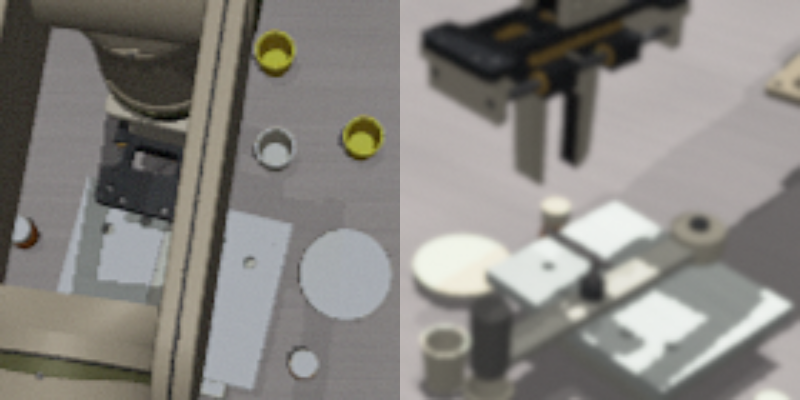

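The fingers are straight, 30 mm apart and aligned along the arm above the ring. The ring is only faint in this view. I'll lower now with one finger through the opening.

Request:
apply_moves(deltas=[[30, [1.5, -3.5, 25], 0], [30, [0, 0, 22], 0], [30, [0, 0, 0], 0]])

```text
t: 2.95
tool_pos: [0.6808, -0.0314, 0.3546]
orientation: [-2.455, -1.954, 0.006]
force: [-0.3, 0.2, 0.1]
opening: 0.0302
```

Request:
apply_moves(deltas=[[30, [0, 0, 10], 0], [30, [0, 0, 10], 0], [30, [0, 0, 10], 0], [30, [0, 0, 10], 0], [30, [0, 0, 0], 0]])

```text
t: 3.58
tool_pos: [0.6816, -0.0305, 0.3162]
orientation: [-2.455, -1.957, 0.003]
force: [0.3, -0.5, 0.3]
opening: 0.0301
```

```bash
python3 -c "
from h import *
rep(.179,0,.130)
b=viewer.read_camera('scene')
C=cv2.resize(b[140:260,290:430],(700,600),interpolation=cv2.INTER_CUBIC)
cv2.imwrite('pics/c2.png',C)"
```

```text
t 3.58 tip [ 0.6816 -0.0305  0.1302] zdir [-0.002  0.    -1.   ] F [ 0.3 -0.5  0.3] op 30.1
polar rad 178.3 ang -0.010
delta tool mm [1.9 0.7 0.2] yaw about tool z -0.0039
```

View pics/c2.png

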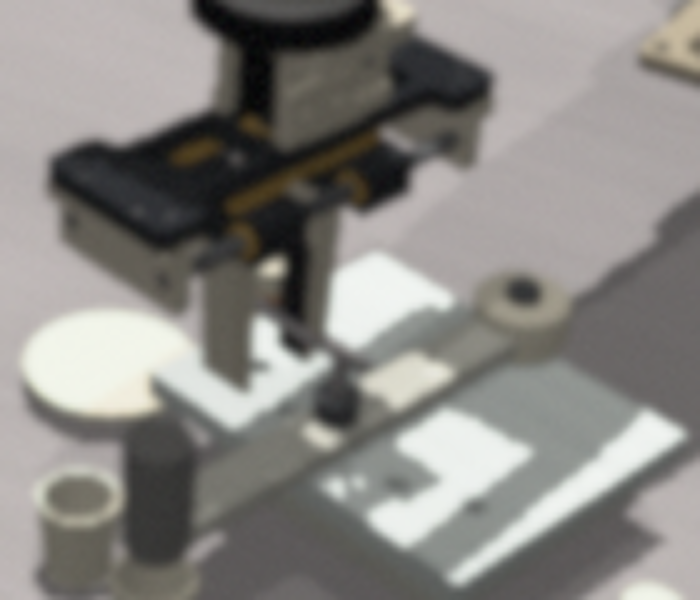

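Request:
apply_moves(deltas=[[30, [2, 2, 0], 0], [30, [0, 2, 0], 0], [30, [0, 0, 0], 0]])

```text
t: 4.0
tool_pos: [0.6866, -0.0295, 0.3181]
orientation: [2.456, 1.958, 0.001]
force: [0.2, -0.4, -0.4]
opening: 0.0302
```

Request:
apply_moves(deltas=[[30, [0, 1, 0], 0], [30, [0, 0, 0], 0]])

```text
t: 4.25
tool_pos: [0.6873, -0.0298, 0.3177]
orientation: [-2.457, -1.958, 0.0]
force: [-0.1, -0.1, 0.1]
opening: 0.0301
```

Request:
apply_moves(deltas=[[30, [0, 1, 0], 0], [30, [0, 0, 0], 0]])

```text
t: 4.5
tool_pos: [0.6881, -0.0299, 0.3176]
orientation: [-2.456, -1.958, 0.001]
force: [-3.2, 0.8, 1.0]
opening: 0.03
```

Contact came at the predicted radius (about 169.5 mm). I'll pull a little more, then lift gently.

Request:
apply_moves(deltas=[[30, [0, 1, 0], 0], [30, [0, 0, 0], 0]])

```text
t: 4.75
tool_pos: [0.6887, -0.03, 0.3174]
orientation: [-2.455, -1.957, 0.003]
force: [-6.7, 0.6, 3.2]
opening: 0.0304
```

Request:
apply_moves(deltas=[[30, [0, 0.5, -1], 0], [30, [0, 0, 0], 0]])

```text
t: 5.0
tool_pos: [0.6889, -0.0301, 0.3176]
orientation: [-2.454, -1.956, 0.004]
force: [-6.6, 2.0, -0.6]
opening: 0.0302
```

Request:
apply_moves(deltas=[[30, [0, 1, -0.5], 0], [30, [0, 0.5, -0.5], 0], [30, [0, 0, 0], 0]])

```text
t: 5.38
tool_pos: [0.6898, -0.0302, 0.3176]
orientation: [-2.453, -1.955, 0.007]
force: [-10.1, 1.4, -1.8]
opening: 0.0305
```

Request:
apply_moves(deltas=[[30, [0, 0, -1], 0], [30, [0, 0, 0], 0]])

```text
t: 5.62
tool_pos: [0.6896, -0.0302, 0.318]
orientation: [-2.452, -1.955, 0.008]
force: [-9.6, 1.7, -5.0]
opening: 0.0301
```

Request:
apply_moves(deltas=[[30, [0, 0.5, -1], 0], [30, [0, 0, -1], 0], [30, [0, 0, 0], 0]])

```text
t: 6.0
tool_pos: [0.6901, -0.0303, 0.3199]
orientation: [-2.452, -1.955, 0.008]
force: [-8.8, 2.2, -4.9]
opening: 0.0311
```

Request:
apply_moves(deltas=[[30, [0, 0.5, -1], 0], [30, [0, 0, -1], 0], [30, [0, 0, 0], 0]])

```text
t: 6.38
tool_pos: [0.6905, -0.0304, 0.3218]
orientation: [-2.452, -1.955, 0.008]
force: [-10.9, 1.6, -3.5]
opening: 0.0321
```

Request:
apply_moves(deltas=[[32, [0, 0, 0], 0], [32, [0, 0, -1], 0], [32, [0, 0, -1], 0], [32, [0, 0, -1], 0], [32, [0, 0, 0], 0]], grip_force=15)

```text
t: 7.0
tool_pos: [0.6906, -0.0304, 0.3248]
orientation: [-2.452, -1.955, 0.008]
force: [-8.9, 1.7, -5.0]
opening: 0.0322
```

Request:
apply_moves(deltas=[[32, [0, 0, -1], 0], [32, [0, 0, -1], 0], [32, [0, 0, -1], 0], [32, [0, 0, 0], 0]])

```text
t: 7.5
tool_pos: [0.6906, -0.0304, 0.3277]
orientation: [-2.452, -1.955, 0.008]
force: [-9.9, 1.8, -5.3]
opening: 0.0322
```

```bash
python3 -c "
from h import *
rep(.184,0,.141)
b=viewer.read_camera('scene')
cv2.imwrite('pics/s3.png',b)
f=lambda b:cv2.resize(b[170:250,320:400],(400,400),interpolation=cv2.INTER_CUBIC)
cv2.imwrite('pics/c3.png',np.hstack([f(cv2.imread('pics/scene0.png')),f(b)]))"
```

```text
t 7.5 tip [ 0.6906 -0.0304  0.1417] zdir [-0.008  0.001 -1.   ] F [-9.9  1.8 -5.3] op 32.2
polar rad 187.1 ang 0.001
delta tool mm [-0.2 -3.1  0.7] yaw about tool z -0.0036
```

View pics/c3.png

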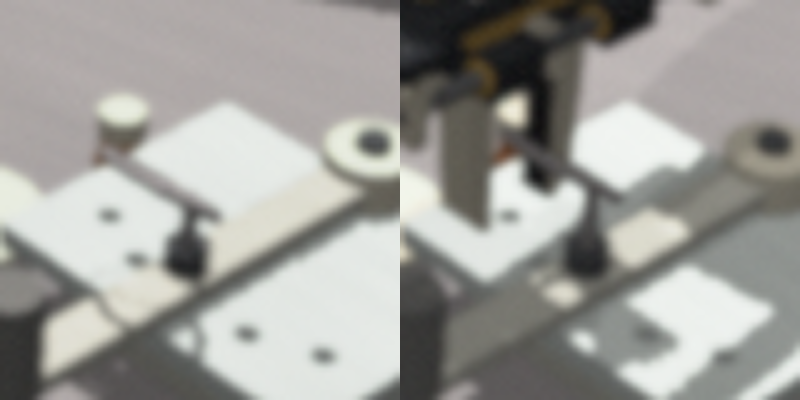

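The ring rose about 3.4 px (roughly 10 mm), matching the hand, so the hook holds. I'll lift to about 15 mm.

Request:
apply_moves(deltas=[[32, [0, 0.3, -1], 0], [32, [0, 0, -1], 0], [32, [0, 0, -1], 0], [32, [0, 0, -1], 0], [32, [0, 0, -1], 0]])

```text
t: 8.18
tool_pos: [0.6908, -0.0304, 0.3324]
orientation: [-2.452, -1.955, 0.009]
force: [-9.3, 1.8, -5.6]
opening: 0.0324
```

```bash
python3 -c "
from h import *
rep(.187,0,.147)
r=187; a=0.02
print('per step of a=.02: dx,dy', r*np.sin(a), r*(np.cos(a)-1))"
```

```text
t 8.18 tip [ 0.6908 -0.0304  0.1464] zdir [-0.008  0.001 -1.   ] F [-9.3  1.8 -5.6] op 32.4
polar rad 187.3 ang 0.001
delta tool mm [-0.2 -0.3 -0.6] yaw about tool z -0.0036
per step of a=.02: dx,dy 3.739750671653286 -0.03739875334995957
```

Request:
apply_moves(deltas=[[32, [-3.8, 0, 0], 0.02], [32, [-3.8, 0, 0], 0.02], [32, [-3.8, 0, 0], 0.02], [32, [0, 0, 0], 0]])

```text
t: 8.68
tool_pos: [0.6879, -0.0417, 0.3324]
orientation: [-2.51, -1.879, 0.009]
force: [-9.9, 2.2, -6.4]
opening: 0.0323
```

```bash
cat > st.py <<'E'
from h import *
rep(.187,-.28,.147)
s=robot.read_state(); R=Ro.from_rotvec(s['orientation']).as_matrix(); print('F tool',np.round(R.T@s['force'],1))
E
python3 st.py
```

```text
t 8.68 tip [ 0.6879 -0.0417  0.1464] zdir [-0.008  0.001 -1.   ] F [-9.9  2.2 -6.4] op 32.3
polar rad 187.3 ang -0.061
delta tool mm [-40.6  -4.7  -0.5] yaw about tool z 0.2158
F tool [ -0.7 -10.1   6.5]
```

Smooth, and the forces are steady. I'll carry on around the arc.

Request:
apply_moves(deltas=[[32, [-3.8, 0, 0], 0.02], [32, [-3.8, 0, 0], 0.02], [32, [-3.8, 0, 0], 0.02], [32, [-3.8, 0, 0], 0.02], [32, [-3.8, 0, 0], 0.02]])

```text
t: 9.3
tool_pos: [0.682, -0.0593, 0.3324]
orientation: [-2.6, -1.752, 0.009]
force: [-9.0, 3.4, -5.2]
opening: 0.0319
```

Request:
apply_moves(deltas=[[32, [-3.8, 0, 0], 0.02], [32, [-3.8, 0, 0], 0.02], [32, [-3.8, 0, 0], 0.02], [32, [0, 0, 0], 0]])

```text
t: 9.8
tool_pos: [0.6774, -0.0699, 0.3324]
orientation: [-2.652, -1.673, 0.009]
force: [-9.7, 3.6, -7.0]
opening: 0.0324
```

```bash
python3 st.py; python3 -c "
from h import *
b=viewer.read_camera('scene'); a=viewer.read_camera('top')
C=np.hstack([cv2.resize(x,(400,400),interpolation=cv2.INTER_CUBIC) for x in(a[130:250,230:350],b[160:280,290:410])])
cv2.imwrite('pics/s4.png',b);cv2.imwrite('pics/c4.png',C)"
```

```text
t 9.8 tip [ 0.6774 -0.0699  0.1464] zdir [-0.008  0.002 -1.   ] F [-9.7  3.6 -7. ] op 32.4
polar rad 187.5 ang -0.222
delta tool mm [-10.9  -0.8  -0.6] yaw about tool z 0.056
F tool [ -0.9 -10.3   7.1]
```

View pics/c4.png

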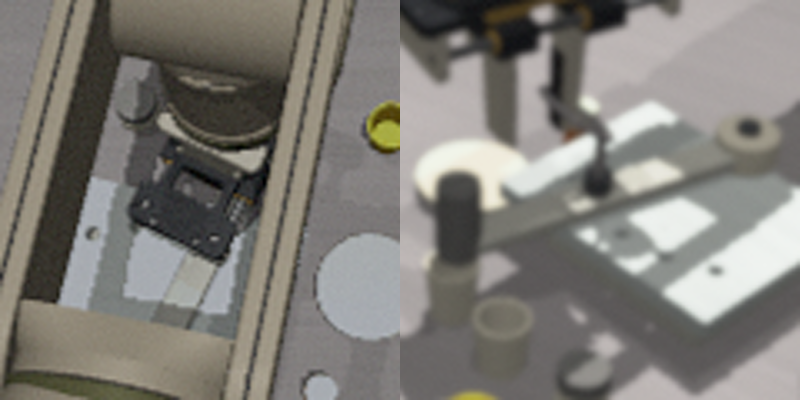

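Request:
apply_moves(deltas=[[32, [-3.8, 0, 0], 0.02], [32, [-3.8, 0, 0], 0.02], [32, [-3.4, 0, 0], 0.018], [32, [0, 0, 0], 0]])

```text
t: 10.4
tool_pos: [0.6725, -0.0795, 0.3324]
orientation: [-2.699, -1.596, 0.009]
force: [-9.2, 4.4, -5.9]
opening: 0.0323
```

```bash
python3 st.py; python3 -c "
from h import *
b=viewer.read_camera('scene')
for sw in (0,-.26,-.27,-.28,-.29,-.30):
  u=np.array([np.cos(TH+sw),np.sin(TH+sw)]); print(sw,[np.round(proj('scene',[*(HX+.24*u),z]),1) for z in(.124,.064)])
def head(im,u0,v0):
  g=cv2.cvtColor(im,cv2.COLOR_BGR2GRAY); m=(g<75).astype(np.uint8)
  n,l,s,c=cv2.connectedComponentsWithStats(m)
  for i in range(1,n):
    if s[i,4]>80 and abs(c[i]-[u0,v0]).max()<25: print(s[i],np.round(c[i],2))
head(cv2.imread('pics/scene0.png'),321,236); head(b,302,222)
C=cv2.resize(b[190:270,280:360],(600,600),interpolation=cv2.INTER_CUBIC)
cv2.imwrite('pics/c5.png',C);cv2.imwrite('pics/s5.png',b)"
```

```text
t 10.4 tip [ 0.6725 -0.0795  0.1464] zdir [-0.008  0.002 -1.   ] F [-9.2  4.4 -5.9] op 32.3
polar rad 187.5 ang -0.279
delta tool mm [-0.1 -0.5 -0.6] yaw about tool z -0.0019
F tool [ -0.6 -10.1   6. ]
0 [array([322.4, 226.6]), array([321.8, 248.2])]
-0.26 [array([306.3, 211.7]), array([306.3, 232.9])]
-0.27 [array([305.9, 211.1]), array([305.8, 232.2])]
-0.28 [array([305.4, 210.5]), array([305.4, 231.6])]
-0.29 [array([305. , 209.9]), array([305., 231.])]
-0.3 [array([304.5, 209.3]), array([304.6, 230.4])]
[315 231  14  22 233] [321.16 242.  ]
[298 210  13  26 270] [304.17 222.79]
```

View pics/c5.png

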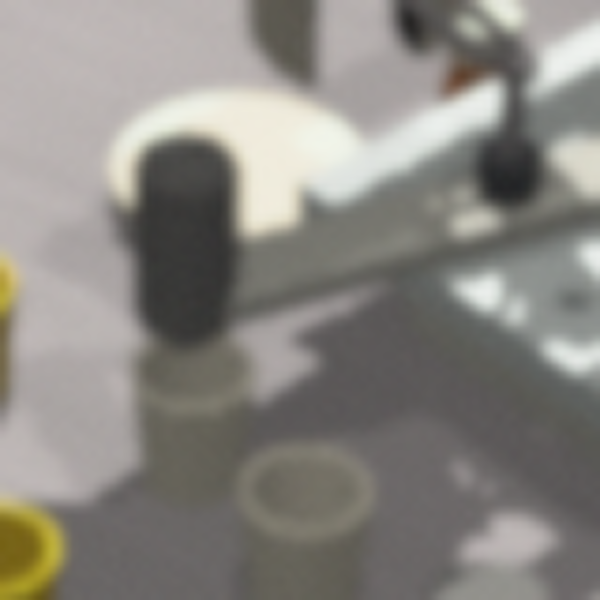

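The nozzle head sits over the open cup, about 17 px from its start, with 16.6 px predicted for -0.28. Next I let the pin down slowly.

Request:
apply_moves(deltas=[[32, [0, 0, 1.5], 0], [32, [0, 0, 1.5], 0], [32, [0, 0, 1.5], 0], [32, [0, 0, 1], 0], [32, [0, 0, 0], 0]])

```text
t: 11.08
tool_pos: [0.6726, -0.0794, 0.3269]
orientation: [-2.699, -1.596, 0.009]
force: [-8.8, 5.1, -5.6]
opening: 0.0324
```

Request:
apply_moves(deltas=[[32, [0, 0, 1], 0], [32, [0, 0, 1], 0], [32, [0, 0, 0], 0]])

```text
t: 11.45
tool_pos: [0.6726, -0.0794, 0.325]
orientation: [-2.699, -1.596, 0.009]
force: [-9.5, 4.5, -5.0]
opening: 0.0321
```

```bash
python3 st.py
```

```text
t 11.45 tip [ 0.6726 -0.0794  0.139 ] zdir [-0.008  0.002 -1.   ] F [-9.5  4.5 -5. ] op 32.1
polar rad 187.5 ang -0.278
delta tool mm [-0.3 -0.5 -8. ] yaw about tool z -0.0014
F tool [ -0.7 -10.5   5.1]
```

Still carrying the spring at about 7.5 mm, so the pin tip is already inside the hole. I'll keep lowering.

Request:
apply_moves(deltas=[[32, [0, 0, 1], 0], [32, [0, 0, 1], 0], [32, [0, 0, 1], 0], [32, [0, 0, 1], 0], [32, [0, 0, 0], 0]])

```text
t: 12.08
tool_pos: [0.6726, -0.0794, 0.3211]
orientation: [-2.699, -1.596, 0.009]
force: [-10.1, 4.0, -4.3]
opening: 0.0324
```

Request:
apply_moves(deltas=[[32, [0, 0, 1], 0], [32, [0, 0, 1], 0], [32, [0, 0, 1], 0], [32, [0, 0, 1], 0], [32, [0, 0, 0], 0]])

```text
t: 12.7
tool_pos: [0.6726, -0.0793, 0.3176]
orientation: [-2.699, -1.597, 0.008]
force: [-9.5, 4.8, -3.3]
opening: 0.0321
```

```bash
python3 st.py
```

```text
t 12.7 tip [ 0.6726 -0.0793  0.1316] zdir [-0.007  0.002 -1.   ] F [-9.5  4.8 -3.3] op 32.1
polar rad 187.5 ang -0.278
delta tool mm [ -0.4  -0.6 -15.4] yaw about tool z -0.0014
F tool [ -0.4 -10.6   3.4]
```

Request:
apply_moves(deltas=[[32, [0, 0, 1], 0], [32, [0, 0, 0.5], 0], [32, [0, -1, 0], 0], [32, [0, -1, 0], 0], [32, [0, -1, 0], 0]])

```text
t: 13.32
tool_pos: [0.6711, -0.0785, 0.3178]
orientation: [-2.703, -1.598, 0.002]
force: [-3.5, 1.0, -1.7]
opening: 0.0323
```

Request:
apply_moves(deltas=[[32, [0, -2, 0], 0], [32, [0, -2, 0], 0], [32, [0, -1, 0], 0], [32, [0, 0, 0], 0]])

```text
t: 13.82
tool_pos: [0.6673, -0.0765, 0.319]
orientation: [2.704, 1.598, 0.001]
force: [0.9, 0.2, 0.2]
opening: 0.0315
```

```bash
python3 st.py;  python3 -c "
from h import *
b=viewer.read_camera('scene')
for sw in (0,-.28):
  u=np.array([np.cos(TH+sw),np.sin(TH+sw)]);print(np.round([proj('scene',[*(HX+.151*u),.136+z]) for z in(0,.01)],1))
f=lambda b:cv2.resize(b[160:260,290:390],(400,400),interpolation=cv2.INTER_CUBIC)
cv2.imwrite('pics/s6.png',b);cv2.imwrite('pics/c6.png',np.hstack([f(cv2.imread('pics/s5.png')),f(b)]))"
```

```text
t 13.82 tip [ 0.6673 -0.0765  0.133 ] zdir [ 0.001 -0.    -1.   ] F [0.9 0.2 0.2] op 31.5
polar rad 181.4 ang -0.278
delta tool mm [ -0.3   5.6 -14. ] yaw about tool z -0.0021
F tool [ 0.6  0.7 -0.2]
[[352.7 205.9]
 [353.  202.2]]
[[341.4 196.6]
 [341.6 192.9]]
```

View pics/c6.png

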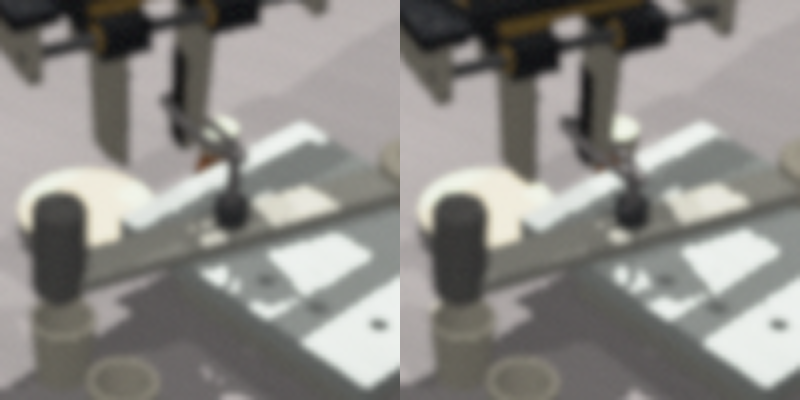

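The ring dropped about 6 px (around 15 mm) and the hand is free of force, so the pin is home. I'll lift straight out.

Request:
apply_moves(deltas=[[32, [0, 0, -5], 0], [32, [0, 0, -10], 0], [32, [0, 0, -15], 0], [32, [0, 0, -20], 0], [32, [0, 0, -30], 0]])

```text
t: 14.5
tool_pos: [0.667, -0.0764, 0.4]
orientation: [-2.704, -1.599, 0.001]
force: [0.6, 1.0, -0.1]
opening: 0.032
```

Request:
apply_moves(deltas=[[32, [0, 0, -30], 0], [32, [-40, -40, 0], 0], [32, [-40, -40, 0], 0], [32, [-40, -40, 0], 0], [32, [-40, -40, 0], 0]])

```text
t: 15.12
tool_pos: [0.4483, -0.1397, 0.4304]
orientation: [2.702, 1.598, 0.002]
force: [-0.1, -0.3, 0.5]
opening: 0.0321
```

Request:
apply_moves(deltas=[[32, [-40, -40, 0], 0], [32, [-20, -20, 0], 0], [32, [0, 0, 0], 0], [32, [0, 0, 0], 0]])

```text
t: 15.62
tool_pos: [0.3689, -0.1631, 0.4299]
orientation: [2.703, 1.597, 0.002]
force: [0.1, 0.1, -0.1]
opening: 0.0325
```

```bash
python3 st.py;  python3 -c "
from h import *
b=viewer.read_camera('scene');a=viewer.read_camera('top')
f=lambda b:cv2.resize(b[160:290,270:400],(400,400),interpolation=cv2.INTER_CUBIC)
cv2.imwrite('pics/c7.png',np.hstack([cv2.resize(a[120:250,240:370],(400,400),interpolation=cv2.INTER_CUBIC),f(b)]))"
```

```text
t 15.62 tip [ 0.3689 -0.1631  0.2439] zdir [ 0.002 -0.001 -1.   ] F [ 0.1  0.1 -0.1] op 32.5
polar rad 222.4 ang -2.026
delta tool mm [219.5 225.   97.5] yaw about tool z -0.0023
F tool [0.2 0.1 0.1]
```

View pics/c7.png

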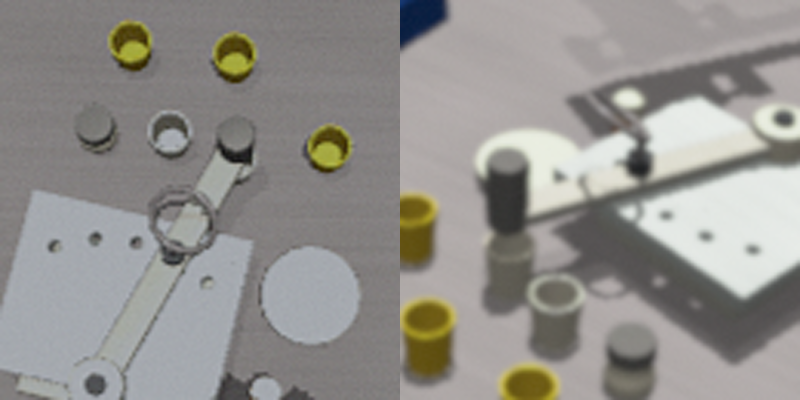

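The top view shows the pin in the hole one step right, the head over the open cup at crop (236,132), and the middle hole free. I'll do a numeric check and hand in.

```bash
python3 - <<'E'
from h import *
k=130/400
for n,u,v,z in(('head',236,130,.124),('ring',182,222,.136),('served',169,131,.044),('jar',95,126,.044)):
    p=onplane('top',240+u*k-.34,120+v*k-.34,z)[:2]; d=p-HX; print(n,p,np.linalg.norm(d),np.arctan2(d[1],d[0])-TH)
order.close_job()
E
```

```text
head [ 0.72081612 -0.10412285] 0.24167370953718972 -0.2726847266420064
ring [ 0.63897048 -0.06099502] 0.14916606405444927 -0.2780911907067106
served [ 0.74017193 -0.04344465] 0.2383339117463638 -0.006888439167955784
jar [0.74369106 0.02367613] 0.23606467544634893 0.2772690699146729
the job is handed in; nothing more can be done
```

The nozzle is now locked over the other open cup, one hole to the right of the middle at -0.28 rad. The job is handed in, at about 16 s of the 48 s allowed.

- **How it was done:** I put one finger through the pull ring and drew it outward against the top edge with about 10 N. That lifted the pin about 15 mm, and the second finger never closed on the ring. I swung the arm round by the ring, let the pin down into the hole until the seat took the load, then backed off and lifted out.
- **Hook:** The tool can only point straight down, so the lift relied on friction against the ring's inner edge. It did not slip.
- **Forces:** The highest reading between moves was about 12 N, against the 30 N limit.
- **Arm angle:** In the last top view the nozzle head measured -0.273 rad and the ring -0.278 rad, against -0.28. That puts the head about 4 mm from the cup's axis, where 12 mm is allowed.
- **Pin home:** The ring came back down about 15 mm and the hand's height matched its height before the lift. I read the seating from those and from the force dropping off; the pin joint itself was not measured.
- **Cups, jar and other things:** The capped jar measured within 1 mm of its start. The served cup is at the middle position within about 2 mm. The open cup is mostly hidden under the head and looked unmoved. I did not re-measure the vials, dish, bottle or tray. No unexpected forces appeared, and the tool read zero force at the end.

None of the checks disagreed.

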